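# Put the thread spool away with its own kind

## Task

Put the single thread spool left out on the front part of the desk away in the dark wooden tray, standing upright on the floor of the compartment that already holds the other thread spool. See first which compartment that is, as it is not always the same one. Leave everything else in the tray and on the desk where it is, also the pair of spools at the back beside the small drawers.

Things in the scene. Friction and masses are not known exactly. Their poses are not given: they have to be found in the camera images.
- bay_tray: Fixed open tray of dark wood, 142 (x) x 234 (y) x 18 mm high. Origin: centre of its underside; x to the back of the desk (yaw within 12 degrees), y to the left, z up. Floor 5 mm, walls 6 mm thick. Three compartments centred at y = -76, 0, +76 mm, each inside 130 (x) x 70 mm (y); in the rear half of each (x about +32 mm) stands a spool, a glue pot or a wax tin, in any order; front halves are empty.
- loose_spool: The spool to put away: wooden, wound with red thread, standing on the desk outside the tray, 35 mm diameter at its flanges, 44 mm tall, about 30 g; can be gripped from above across its upper flange. Origin: centre of its underside; z along its axis, up. It starts left or right in front of the tray, changing places with the bit stand and the sanding block.
- stored_spool: The thread spool already in the tray: wooden spool wound with dark brown thread, 35 mm diameter, 44 mm tall, standing upright in the rear half of one compartment. Origin: centre of its underside; z up.
- glue_pot: Bystander, loose: round glue pot with blue lid, 47 mm diameter, 70 mm tall, in the rear half of one compartment. Origin: centre of its underside.
- wax_tin: Bystander, loose: flat round tin, 63 mm diameter, 21 mm tall, in the rear half of one compartment. Origin: centre of its underside.
- bit_stand: Bystander, loose: small wooden block 36 (x) x 75 (y) x 24 mm with upright drill bits to 71 mm, on the desk. Origin: centre of its underside.
- sanding_block: Bystander, loose: cork block 35 (x) x 55 (y) x 22 mm lying on the desk. Origin: centre of its underside.
Not all that is in view belongs to the job. What is shaped like the loose_spool but pink is not meant. What is shaped like the stored_spool but purple is not meant.

How it is judged:
By the outcome, as a careful person would: the job done as asked, in the order asked, and still so for the second after the job is handed in, with the robot touching nothing.
It also fails if it takes over 35 s, if anything falls off the work surface, if the arm or the gripper's body presses on something with over 40 N, if the wrist force passes 120 N, or if a joint passes its speed limit or range.

## Robot

A 6-joint arm with a two-finger parallel gripper is mounted at the origin on a cart in front of the work surface, level with it; the furniture and walls round the work are solid. World frame = base frame: x ahead of the robot, y to its left, z up, the work surface at z = 0. Lengths are in m, angles in rad, forces in N, time in s.
With the tool pointing down it reaches from about 0.425 to 0.95 m from the base axis. Payload 14.7 kg.
Tool frame: the origin (TCP) lies midway between the tips of the shut fingers; the grasp point (between the pads) lies 19 mm behind it; z points along the fingers, y is the line along which they close (so a half turn about z gives the same grasp; the last joint's range is limited). The gripper opens to 85 mm and grips with 20 to 120 N. Pads are 22 mm wide; open, the fingers measure 114 mm over their backs; the gripper's body (76 mm by 85 mm) begins 54 mm behind the grasp point. The pads swing forward as they close: fully open they stand 13 mm farther back than shut.
Start: joints at [1.186, 0.48, 1.596, -0, 1.065, -0.047], TCP at [0.215, 0.613, 0.231] pointing down, gripper open.
Joint ranges: [-2.75, 2.75], [-0.82, 2.05], [0.23, 2.67], [-1.56, 4.7], [0.09, 2.69], [-2.92, 2.92]. Speed limits (rad/s): [1.89, 1.89, 2.39, 3.01, 3.01, 3.01].

## Interface

Orientations are given as a unit quaternion [w, x, y, z].
In Python, from bench import arm gives the robot as it stands. The module is installed in compiled form; this text tells all that it offers.
- The arm moves only by the shell command python3 -m inch 'ROWS'. ROWS is JSON, a list of rows, each an object of numbers: "tx", "ty", "tz": the shift along the world's x, y, z in m; "rx", "ry", "rz": the turn, a rotation vector about the world's x, y, z in rad; "fingers": the opening, from 0 (shut) to 1 (fully open). In form: [{"tx": .., "ty": .., "tz": .., "rx": .., "ry": .., "rz": .., "fingers": ..}, ...]. A call has exactly 10 rows; each row is the pose to reach, as a shift and turn from the pose commanded when the call began; what a row does not reach only later rows make up. A row lasts 1/10 s, in which the tool goes at most 50 mm and 8.59 degrees, less where a joint would pass 70% of its speed; a pose out of reach is approached as far as the arm can. A call with a gripper value outside its range is refused whole. The fingers move at their own pace and stop on an object; the grip force is fixed at half the most. Time passes only in rows, so rows that repeat a pose let the fingers close, or fill a call up. It gives the time, the measured TCP pose, the force, the opening and the grip force at its end, in the units of the state.
- arm.state(): the state, without advancing time (a new reading comes with each control period).
- arm.camera(name): name is "side" or "top"; returns the picture (480x640x3 uint8, red, green, blue); there is no depth.
- arm.calibration(name): a dict with "camera_matrix" (3x3 intrinsics, pixels), "pose" (4x4, takes a point from camera to world coordinates). Camera axes: x right, y down, z forward; pixel columns grow to the right and rows downward; lengths in m; the calibration is good to about 2 mm. A picture is of the moment at which its call begins. calibration takes no time and is no camera call.
- arm.close_job(): hands the job in; it is judged then, once.
Trained networks look in the newest picture that a camera, given by its name, has taken for a name from the list of things; names that differ only in an ending like _2 or _b are one class to them, and where a whole thing is asked for, a point or a joint stands for the part that bears it (a point fixed in the world has none). Each returns a list of dicts, best first, with "conf" (0 to 1); they miss things now and then, are a little off and sometimes report something else, mostly with a low value. They report only what shows in the picture. A call takes as long as a camera call. They do not tell look-alikes from the thing itself.
- arm.spot_in(camera, label): "position" ([row, column] in pixels, amid what is visible of it).
- arm.cut_out(camera, label): "pixels" (480x640 bool, what is visible of it) and "position" ([row, column] in pixels, amid what is visible of it).
- arm.tip_of(camera, label): "position" ([row, column] in pixels: a listed point, or the origin of a listed thing).
The state is a dict: "clock": time; "joint_pos": joint angles; "qd": joint speeds; "joint_efforts": joint torques, N m; "eef_pos": TCP position; "tool_rot": TCP orientation; "wrist_force": force on the tool from outside, world axes, zero at the start; "ft_torque": the same for the moment, N m; "opening": finger opening in m; "finger_force": force on a finger pad.
Only numpy, scipy, OpenCV 4.12 (cv2) and the standard library are available. Lean on these libraries where they do the work, as an engineer would, in place of code of your own. Each camera call takes 0.05 s, during which the arm holds its last target. There are 200 camera calls.

## Working session

There is one attempt and no reset: what is moved stays moved. The work goes in short steps, Python scripts to look and compute and a shell command to move; the robot and the scene stay as the last step left them, time stands still between calls to the robot, and variables do not carry over. Pictures are saved under pics/ and viewed, at most 10 in all, crops included, and the job is handed in when it is done.

```bash
mkdir -p pics; cat > h.py <<'E'
import numpy as np, cv2
from bench import arm
def ray(cam,px,z):
    c=arm.calibration(cam);K=np.array(c["camera_matrix"]);T=np.array(c["pose"])
    d=T[:3,:3]@np.linalg.solve(K,[px[1],px[0],1.]);o=T[:3,3]
    return o+d*(z-o[2])/d[2]
def proj(cam,p):
    c=arm.calibration(cam);K=np.array(c["camera_matrix"]);T=np.linalg.inv(np.array(c["pose"]))
    q=K@(T[:3,:3]@p+T[:3,3]);return (q[1]/q[2],q[0]/q[2])
def save(cam,name):
    im=arm.camera(cam);cv2.imwrite(f"pics/{name}.png",im[:,:,::-1]);return im
E
python3 - <<'E'
from h import *
np.set_printoptions(precision=3,suppress=True)
a=save("top","t0");b=save("side","s0")
for c in("top","side"):
  print(c,np.array(arm.calibration(c)["pose"])[:3,3])
  for l in("loose_spool","stored_spool","bay_tray","glue_pot","wax_tin","bit_stand","sanding_block"):
    for r in arm.tip_of(c,l): print(l,round(r["conf"],2),np.round(r["position"]),ray(c,r["position"],0)[:2])
print(arm.state())
E
```

```text
top [0.44  0.028 0.968]
loose_spool 0.67 [326. 269.] [0.442 0.111]
stored_spool 0.82 [217. 422.] [ 0.641 -0.183]
stored_spool 0.56 [154. 441.] [ 0.765 -0.227]
bay_tray 0.86 [231. 425.] [ 0.613 -0.187]
glue_pot 0.67 [211. 466.] [ 0.65  -0.269]
glue_pot 0.25 [215. 386.] [ 0.646 -0.114]
wax_tin 0.89 [220. 388.] [ 0.636 -0.117]
bit_stand 0.94 [333. 194.] [0.431 0.249]
bit_stand 0.58 [212. 468.] [ 0.649 -0.271]
sanding_block 0.96 [341. 408.] [ 0.409 -0.144]
sanding_block 0.44 [228. 423.] [ 0.619 -0.183]
side [ 0.202 -0.934  0.616]
loose_spool 0.74 [273. 267.] [0.5   0.042]
loose_spool 0.68 [262. 228.] [0.443 0.116]
loose_spool 0.64 [232. 206.] [0.435 0.262]
stored_spool 0.86 [314. 392.] [ 0.652 -0.178]
stored_spool 0.78 [316. 461.] [ 0.757 -0.23 ]
bay_tray 0.59 [322. 371.] [ 0.609 -0.183]
bay_tray 0.34 [233. 207.] [0.434 0.255]
glue_pot 0.83 [341. 415.] [ 0.648 -0.259]
wax_tin 0.98 [296. 368.] [ 0.64 -0.11]
bit_stand 0.66 [234. 206.] [0.431 0.254]
sanding_block 0.93 [339. 251.] [ 0.408 -0.144]
{'clock': 0.8, 'joint_pos': array([ 1.186,  0.48 ,  1.596,  0.   ,  1.065, -0.047]), 'qd': array([ 0.001, -0.   , -0.001, -0.001,  0.   , -0.   ]), 'joint_efforts': array([ -0.003, -95.042, -43.062,  -0.   ,   0.001,   0.   ]), 'eef_pos': array([0.215, 0.613, 0.231]), 'tool_rot': array([-0.   ,  0.168,  0.986, -0.   ]), 'wrist_force': array([0.117, 0.357, 0.066]), 'ft_torque': array([ 0.027, -0.014, -0.021]), 'finger_force': 0.0, 'opening': 0.08532778393662338}
```

View pics/t0.png

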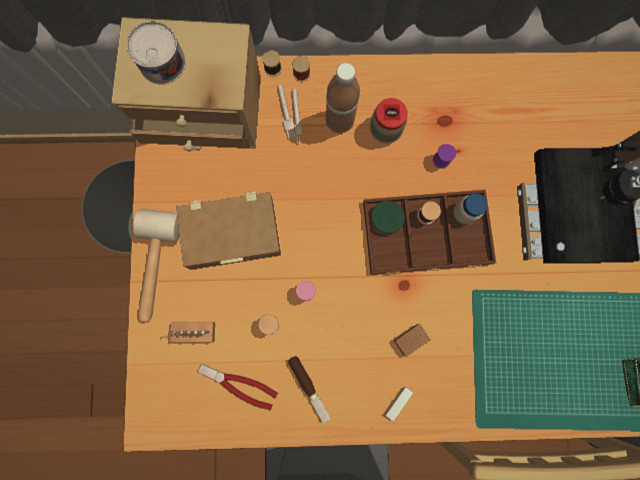

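View pics/s0.png

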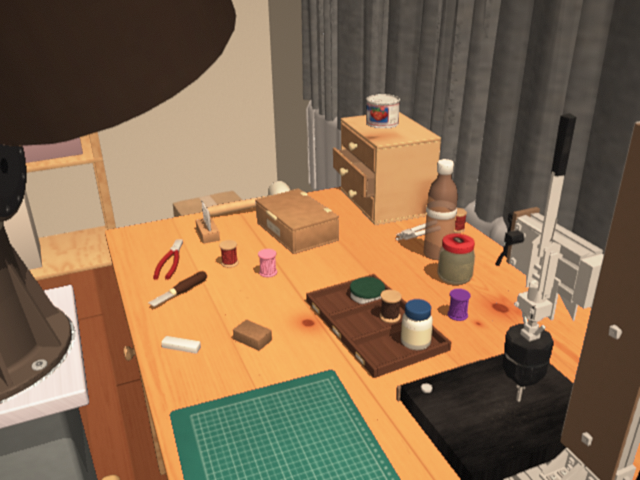

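Red spool candidates:
- Wood-topped red spool, front left: top (325,268), side (254,229).
- Pink spool: top (291,305), side (264,267).
- Purple spool: top (155,445).
- Back pair by the drawers: top (62,272) and (68,301).

I choose (325,268). The stored brown spool at top (212,429) is in the middle compartment, between the tin on the left and the glue pot on the right.

```bash
python3 - <<'E'
from h import *
np.set_printoptions(precision=4,suppress=True)
a=save("top","t1");b=save("side","s1")
cv2.imwrite("pics/crop.png",np.hstack([cv2.resize(a[280:350,230:330],(400,280),interpolation=2),cv2.resize(b[225:295,200:300],(400,280),interpolation=2)])[:,:,::-1])
for l in("loose_spool","stored_spool"):
  for c in("top","side"):
    for r in arm.cut_out(c,l)[:3]:
      ys,xs=np.nonzero(r["pixels"]);print(c,l,round(r["conf"],2),len(ys),ray(c,(ys.mean(),xs.mean()),.022 if c=="side" else .04)[:2],(ys.min(),ys.max(),xs.min(),xs.max()))
# wood disc on top flange
sub=a[308:342,250:290].astype(int); g=cv2.cvtColor(a,cv2.COLOR_RGB2GRAY)
m=arm.cut_out("top","bay_tray")[0]["pixels"]
cn=max(cv2.findContours(m.astype(np.uint8),0,2)[0],key=cv2.contourArea)
R=cv2.minAreaRect(cn);B=cv2.boxPoints(R);print(R)
W=np.array([ray("top",(p[1],p[0]),.018)[:2] for p in B]);print(W,W.mean(0))
for i in range(4):
  e=W[(i+1)%4]-W[i];print(np.linalg.norm(e),np.degrees(np.arctan2(e[1],e[0])))
E
```

```text
top loose_spool 0.65 315 [0.5012 0.0427] (np.int64(281), np.int64(301), np.int64(296), np.int64(314))
side loose_spool 0.88 439 [0.5019 0.0441] (np.int64(249), np.int64(276), np.int64(258), np.int64(276))
side loose_spool 0.85 458 [0.4437 0.1107] (np.int64(239), np.int64(267), np.int64(219), np.int64(238))
top stored_spool 0.84 360 [ 0.6408 -0.1864] (np.int64(202), np.int64(223), np.int64(418), np.int64(439))
top stored_spool 0.7 383 [ 0.7484 -0.2214] (np.int64(144), np.int64(168), np.int64(433), np.int64(454))
side stored_spool 0.78 587 [ 0.754  -0.2244] (np.int64(288), np.int64(320), np.int64(448), np.int64(470))
side stored_spool 0.56 554 [ 0.6452 -0.182 ] (np.int64(290), np.int64(322), np.int64(380), np.int64(400))
((428.9586486816406, 231.98983764648438), (75.93997192382812, 127.44661712646484), 85.36454010009766)
[[ 0.6732 -0.0676]
 [ 0.689  -0.3106]
 [ 0.544  -0.3109]
 [ 0.5299 -0.0739]] [ 0.609  -0.1908]
0.24351429000147565 -86.28590532900773
0.14496821398087661 -179.88609360989838
0.23746397240584083 93.4242618337747
0.14351331538806503 2.4964313012543022
```

View pics/crop.png

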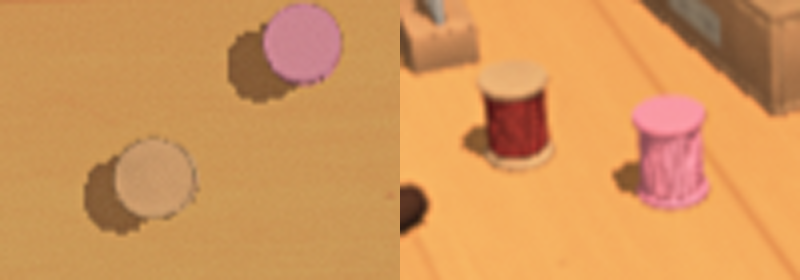

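The crop shows the red-thread spool with its wooden top at about top (324,269), and the plain pink look-alike beside it. The red one is the right choice. Next I fit the tray's pose to its mask.

```bash
python3 - <<'E'
from h import *
from scipy.optimize import minimize
np.set_printoptions(precision=4,suppress=True)
a=arm.camera("top");arm.camera("side")
print("spool",ray("top",(324.2,268.7),.044))
M={c:arm.cut_out(c,"bay_tray")[0]["pixels"] for c in("top","side")}
def cost(p,cs):
  s=0
  for c in cs:
    P=[]
    for z in(0,.018):
      for x in(-.071,.071):
        for y in(-.117,.117):
          q=p[2];w=np.array([p[0]+x*np.cos(q)-y*np.sin(q),p[1]+x*np.sin(q)+y*np.cos(q),z]);v,u=proj(c,w);P.append((u,v))
    im=np.zeros((480,640),np.uint8);h=cv2.convexHull(np.float32(P))
    cv2.fillConvexPoly(im,np.int32(np.round(h*16)),255,cv2.LINE_AA,4)
    m=M[c].copy().astype(np.uint8)
    if c=="top" : m=cv2.morphologyEx(m,cv2.MORPH_CLOSE,np.ones((45,45)))
    s+=np.abs(im/255.-m).sum()
  return s
for cs in(("top",),("side",),("top","side")):
  r=min((minimize(cost,[.609,-.188,y],args=(cs,),method="Nelder-Mead",options=dict(initial_simplex=[[.609,-.188,y],[.619,-.188,y],[.609,-.178,y],[.609,-.188,y+.05]])) for y in(0.03,.1)),key=lambda r:r.fun)
  p=r.x;print(cs,p,r.fun,"target",p[0]-.032*np.cos(p[2]),p[1]-.032*np.sin(p[2]))
for px in((200,363),(191,487),(264,494),(273,370)):print(ray("top",px,.018)[:2])
E
```

```text
spool [0.4445 0.1077 0.044 ]
('top',) [ 0.6099 -0.1912  0.0688] 329.50588235294117 target 0.5780090212138038 -0.1934237182063341
('side',) [ 0.6103 -0.1881  0.0544] 2764.2509803921566 target 0.5783049303394591 -0.1898766302723445Traceback (most recent call last):
  File "<stdin>", line 22, in <module>
  File "<stdin>", line 22, in <genexpr>
    res = _minimize_neldermead(fun, x0, args, callback, bounds=bounds,
                               **options)
    fxr = func(xr)
    fx = function(np.copy(x), *(wrapper_args + args))
  File "<stdin>", line 14, in cost
  File "h.py", line 8, in proj
    c=arm.calibration(cam);K=np.array(c["camera_matrix"]);T=np.linalg.inv(np.array(c["pose"]))
ValueError: time passes only in moves, steps and waits
```

```bash
python3 -m inch '[{"tx":0.02,"ty":-0.044,"tz":0,"rz":0.04,"fingers":1},{"tx":0.04,"ty":-0.088,"tz":0,"rz":0.08,"fingers":1},{"tx":0.06,"ty":-0.132,"tz":0,"rz":0.12,"fingers":1},{"tx":0.08,"ty":-0.176,"tz":0,"rz":0.16,"fingers":1},{"tx":0.1,"ty":-0.22,"tz":0,"rz":0.2,"fingers":1},{"tx":0.12,"ty":-0.264,"tz":0,"rz":0.24,"fingers":1},{"tx":0.14,"ty":-0.308,"tz":0,"rz":0.28,"fingers":1},{"tx":0.16,"ty":-0.352,"tz":-0.01,"rz":0.32,"fingers":1},{"tx":0.18,"ty":-0.396,"tz":-0.03,"rz":0.36,"fingers":1},{"tx":0.2,"ty":-0.44,"tz":-0.05,"rz":0.405,"fingers":1}]'
```

```text
validation failed for argument at $[0]...
```

```bash
python3 -m inch '[{"tx":0.02,"ty":-0.044,"tz":0,"rx":0,"ry":0,"rz":0.04,"fingers":1},{"tx":0.04,"ty":-0.088,"tz":0,"rx":0,"ry":0,"rz":0.08,"fingers":1},{"tx":0.06,"ty":-0.132,"tz":0,"rx":0,"ry":0,"rz":0.12,"fingers":1},{"tx":0.08,"ty":-0.176,"tz":0,"rx":0,"ry":0,"rz":0.16,"fingers":1},{"tx":0.1,"ty":-0.22,"tz":0,"rx":0,"ry":0,"rz":0.2,"fingers":1},{"tx":0.12,"ty":-0.264,"tz":0,"rx":0,"ry":0,"rz":0.24,"fingers":1},{"tx":0.14,"ty":-0.308,"tz":0,"rx":0,"ry":0,"rz":0.28,"fingers":1},{"tx":0.16,"ty":-0.352,"tz":-0.01,"rx":0,"ry":0,"rz":0.32,"fingers":1},{"tx":0.18,"ty":-0.396,"tz":-0.03,"rx":0,"ry":0,"rz":0.36,"fingers":1},{"tx":0.2,"ty":-0.44,"tz":-0.05,"rx":0,"ry":0,"rz":0.405,"fingers":1}]'
```

```text
clock: 2.35
eef_pos: [0.4145, 0.1755, 0.1831]
tool_rot: [0.001, -0.034, 0.999, 0.0]
wrist_force: [0.9, 0.4, -0.2]
opening: 0.0854
finger_force: 0.0
```

```bash
python3 -m inch '[{"tx":0.015,"ty":-0.032,"tz":0,"rx":0,"ry":0,"rz":0,"fingers":1},{"tx":0.03,"ty":-0.0645,"tz":0,"rx":0,"ry":0,"rz":0,"fingers":1},{"tx":0.03,"ty":-0.0645,"tz":-0.03,"rx":0,"ry":0,"rz":0,"fingers":1},{"tx":0.03,"ty":-0.0645,"tz":-0.06,"rx":0,"ry":0,"rz":0,"fingers":1},{"tx":0.03,"ty":-0.0645,"tz":-0.09,"rx":0,"ry":0,"rz":0,"fingers":1},{"tx":0.03,"ty":-0.0645,"tz":-0.111,"rx":0,"ry":0,"rz":0,"fingers":1},{"tx":0.03,"ty":-0.0645,"tz":-0.111,"rx":0,"ry":0,"rz":0,"fingers":1},{"tx":0.03,"ty":-0.0645,"tz":-0.111,"rx":0,"ry":0,"rz":0,"fingers":1},{"tx":0.03,"ty":-0.0645,"tz":-0.111,"rx":0,"ry":0,"rz":0,"fingers":1},{"tx":0.03,"ty":-0.0645,"tz":-0.111,"rx":0,"ry":0,"rz":0,"fingers":1}]'
python3 - <<'E'
from h import *
b=save("side","s2"); cv2.imwrite("pics/s2c.png",cv2.resize(b[170:290,150:310],(800,600))[:,:,::-1])
print(np.round(arm.state()["eef_pos"],4), proj("side",[.4445,.1085,.07]))
E
```

```text
clock: 3.35
eef_pos: [0.4444, 0.1129, 0.0732]
tool_rot: [0.001, -0.034, 0.999, 0.0]
wrist_force: [0.7, -0.3, -0.7]
opening: 0.085
finger_force: 0.0
[0.4444 0.1128 0.0731] (np.float64(232.19302695789747), np.float64(227.04750987365458))
```

View pics/s2c.png

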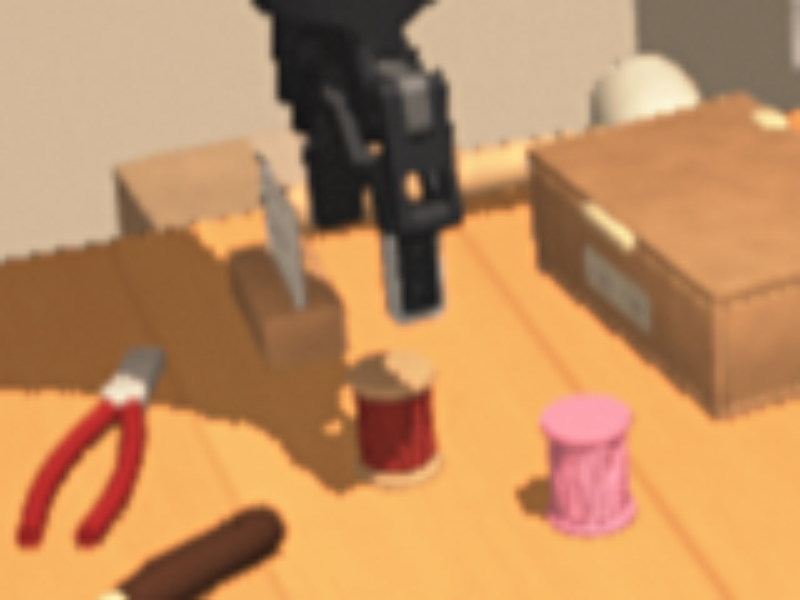

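The gripper is above the red spool (crop spool top about (395,370), near finger (415,310)), in line with it and clear of the pink spool and bit stand. Descending and gripping.

```bash
python3 -m inch '[{"tx":0,"ty":-0.004,"tz":-0.015,"rx":0,"ry":0,"rz":0,"fingers":1},{"tx":0,"ty":-0.004,"tz":-0.03,"rx":0,"ry":0,"rz":0,"fingers":1},{"tx":0,"ty":-0.004,"tz":-0.045,"rx":0,"ry":0,"rz":0,"fingers":1},{"tx":0,"ty":-0.004,"tz":-0.056,"rx":0,"ry":0,"rz":0,"fingers":1},{"tx":0,"ty":-0.004,"tz":-0.056,"rx":0,"ry":0,"rz":0,"fingers":1},{"tx":0,"ty":-0.004,"tz":-0.056,"rx":0,"ry":0,"rz":0,"fingers":1},{"tx":0,"ty":-0.004,"tz":-0.056,"rx":0,"ry":0,"rz":0,"fingers":0.6},{"tx":0,"ty":-0.004,"tz":-0.056,"rx":0,"ry":0,"rz":0,"fingers":0.3},{"tx":0,"ty":-0.004,"tz":-0.056,"rx":0,"ry":0,"rz":0,"fingers":0.2},{"tx":0,"ty":-0.004,"tz":-0.056,"rx":0,"ry":0,"rz":0,"fingers":0.2}]'
```

```text
clock: 4.4
eef_pos: [0.4439, 0.1087, 0.0166]
tool_rot: [0.0, -0.034, 0.999, 0.0]
wrist_force: [-3.2, -1.2, 19.9]
opening: 0.0332
finger_force: 57.7
```

```bash
python3 -m inch '[{"tx":0,"ty":0,"tz":0,"rx":0,"ry":0,"rz":0,"fingers":0},{"tx":0,"ty":0,"tz":0.005,"rx":0,"ry":0,"rz":0,"fingers":0},{"tx":0,"ty":0,"tz":0.02,"rx":0,"ry":0,"rz":0,"fingers":0},{"tx":0,"ty":0,"tz":0.04,"rx":0,"ry":0,"rz":0,"fingers":0},{"tx":0,"ty":0,"tz":0.065,"rx":0,"ry":0,"rz":0,"fingers":0},{"tx":0,"ty":0,"tz":0.09,"rx":0,"ry":0,"rz":0,"fingers":0},{"tx":0,"ty":0,"tz":0.11,"rx":0,"ry":0,"rz":0,"fingers":0},{"tx":0,"ty":0,"tz":0.12,"rx":0,"ry":0,"rz":0,"fingers":0},{"tx":0,"ty":0,"tz":0.12,"rx":0,"ry":0,"rz":0,"fingers":0},{"tx":0,"ty":0,"tz":0.12,"rx":0,"ry":0,"rz":0,"fingers":0}]'
python3 - <<'E'
from h import *
b=save("side","s3"); cv2.imwrite("pics/s3c.png",cv2.resize(b[130:280,150:310],(640,600))[:,:,::-1])
E
```

```text
clock: 5.4
eef_pos: [0.4434, 0.1086, 0.1356]
tool_rot: [-0.0, -0.034, 0.999, -0.0]
wrist_force: [0.4, 0.8, -1.1]
opening: 0.0329
finger_force: 59.7
```

View pics/s3c.png

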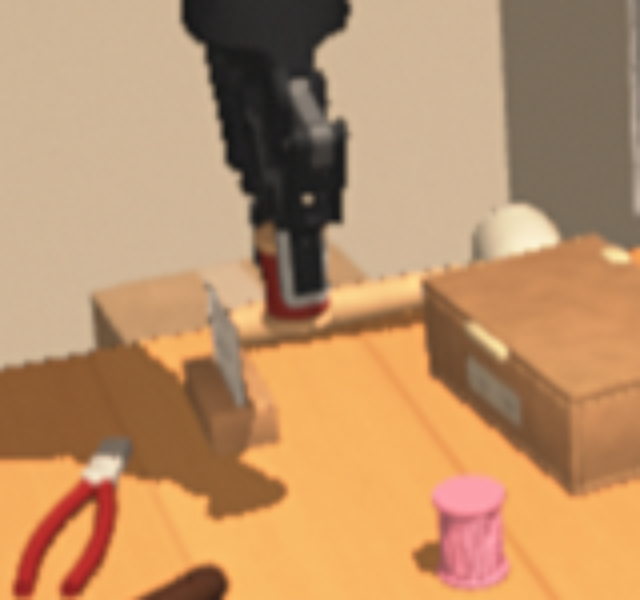

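The red spool is held upright: its base is at crop (300,320), just under the finger tips, and nothing else has moved. Moving over the tray.

```bash
python3 -m inch '[{"tx":0.008,"ty":-0.02,"tz":0,"rx":0,"ry":0,"rz":0,"fingers":0},{"tx":0.026,"ty":-0.06,"tz":0,"rx":0,"ry":0,"rz":0,"fingers":0},{"tx":0.044,"ty":-0.1,"tz":0,"rx":0,"ry":0,"rz":0,"fingers":0},{"tx":0.062,"ty":-0.14,"tz":0,"rx":0,"ry":0,"rz":0,"fingers":0},{"tx":0.08,"ty":-0.18,"tz":0,"rx":0,"ry":0,"rz":0,"fingers":0},{"tx":0.098,"ty":-0.22,"tz":0,"rx":0,"ry":0,"rz":0,"fingers":0},{"tx":0.116,"ty":-0.26,"tz":0,"rx":0,"ry":0,"rz":0,"fingers":0},{"tx":0.128,"ty":-0.29,"tz":0,"rx":0,"ry":0,"rz":0,"fingers":0},{"tx":0.1335,"ty":-0.3005,"tz":0,"rx":0,"ry":0,"rz":0,"fingers":0},{"tx":0.1335,"ty":-0.3005,"tz":0,"rx":0,"ry":0,"rz":0,"fingers":0}]'
python3 -m inch '[{"tx":0,"ty":0,"tz":-0.01,"rx":0,"ry":0,"rz":0,"fingers":0},{"tx":0,"ty":0,"tz":-0.03,"rx":0,"ry":0,"rz":0,"fingers":0},{"tx":0,"ty":0,"tz":-0.05,"rx":0,"ry":0,"rz":0,"fingers":0},{"tx":0,"ty":0,"tz":-0.065,"rx":0,"ry":0,"rz":0,"fingers":0},{"tx":0,"ty":0,"tz":-0.075,"rx":0,"ry":0,"rz":0,"fingers":0},{"tx":0,"ty":0,"tz":-0.075,"rx":0,"ry":0,"rz":0,"fingers":0},{"tx":0,"ty":0,"tz":-0.075,"rx":0,"ry":0,"rz":0,"fingers":0},{"tx":0,"ty":0,"tz":-0.075,"rx":0,"ry":0,"rz":0,"fingers":0},{"tx":0,"ty":0,"tz":-0.075,"rx":0,"ry":0,"rz":0,"fingers":0},{"tx":0,"ty":0,"tz":-0.075,"rx":0,"ry":0,"rz":0,"fingers":0}]'
python3 - <<'E'
from h import *
b=save("side","s4"); cv2.imwrite("pics/s4c.png",cv2.resize(b[220:385,280:480],(800,600*165//150*0+600))[:,:,::-1])
E
```

```text
clock: 6.45
eef_pos: [0.577, -0.193, 0.1346]
tool_rot: [-0.001, -0.033, 0.999, 0.0]
wrist_force: [0.4, -0.1, -0.1]
opening: 0.0329
finger_force: 59.7
clock: 7.45
eef_pos: [0.5775, -0.192, 0.0616]
tool_rot: [0.0, -0.034, 0.999, -0.0]
wrist_force: [-0.6, -0.3, -1.5]
opening: 0.0328
finger_force: 59.7
```

View pics/s4c.png

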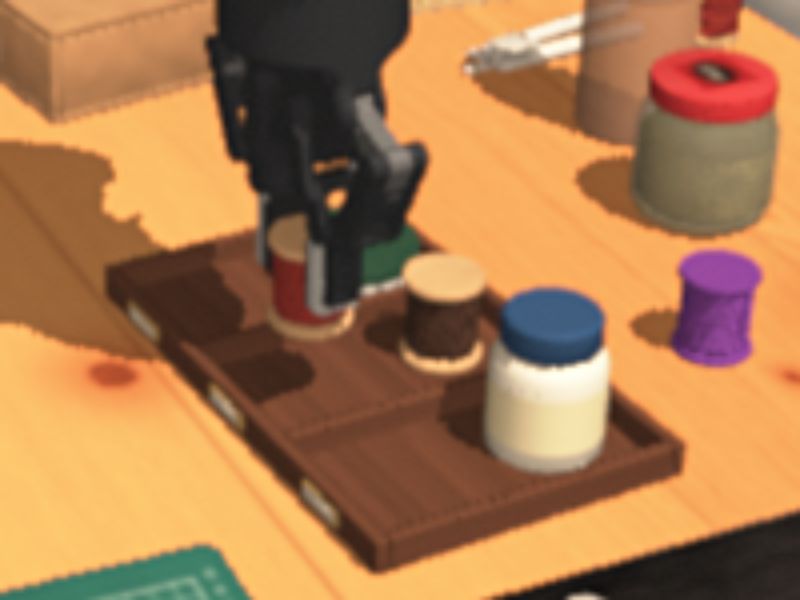

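The spool hovers over the empty front half of the middle compartment, base at crop (312,325), in front of the brown spool at (440,310). Lowering it.

```bash
python3 -m inch '[{"tx":0,"ty":0,"tz":-0.01,"rx":0,"ry":0,"rz":0,"fingers":0},{"tx":0,"ty":0,"tz":-0.02,"rx":0,"ry":0,"rz":0,"fingers":0},{"tx":0,"ty":0,"tz":-0.028,"rx":0,"ry":0,"rz":0,"fingers":0},{"tx":0,"ty":0,"tz":-0.033,"rx":0,"ry":0,"rz":0,"fingers":0},{"tx":0,"ty":0,"tz":-0.036,"rx":0,"ry":0,"rz":0,"fingers":0},{"tx":0,"ty":0,"tz":-0.038,"rx":0,"ry":0,"rz":0,"fingers":0},{"tx":0,"ty":0,"tz":-0.039,"rx":0,"ry":0,"rz":0,"fingers":0},{"tx":0,"ty":0,"tz":-0.039,"rx":0,"ry":0,"rz":0,"fingers":0},{"tx":0,"ty":0,"tz":-0.039,"rx":0,"ry":0,"rz":0,"fingers":0},{"tx":0,"ty":0,"tz":-0.039,"rx":0,"ry":0,"rz":0,"fingers":0}]'
```

```text
clock: 8.5
eef_pos: [0.5773, -0.1919, 0.0223]
tool_rot: [0.0, -0.034, 0.999, -0.0]
wrist_force: [-0.8, 0.9, 0.0]
opening: 0.0327
finger_force: 59.7
```

```bash
python3 -m inch '[{"tx":0,"ty":0,"tz":-0.0003,"rx":0,"ry":0,"rz":0,"fingers":0},{"tx":0,"ty":0,"tz":-0.0006,"rx":0,"ry":0,"rz":0,"fingers":0},{"tx":0,"ty":0,"tz":-0.0009,"rx":0,"ry":0,"rz":0,"fingers":0},{"tx":0,"ty":0,"tz":-0.0012,"rx":0,"ry":0,"rz":0,"fingers":0},{"tx":0,"ty":0,"tz":-0.0015,"rx":0,"ry":0,"rz":0,"fingers":0},{"tx":0,"ty":0,"tz":-0.0015,"rx":0,"ry":0,"rz":0,"fingers":0},{"tx":0,"ty":0,"tz":-0.0015,"rx":0,"ry":0,"rz":0,"fingers":0},{"tx":0,"ty":0,"tz":-0.0015,"rx":0,"ry":0,"rz":0,"fingers":0},{"tx":0,"ty":0,"tz":-0.0015,"rx":0,"ry":0,"rz":0,"fingers":0},{"tx":0,"ty":0,"tz":-0.0015,"rx":0,"ry":0,"rz":0,"fingers":0}]'
```

```text
clock: 9.5
eef_pos: [0.5773, -0.1919, 0.0216]
tool_rot: [0.0, -0.034, 0.999, -0.0]
wrist_force: [-5.5, 1.8, 19.2]
opening: 0.0329
finger_force: 62.1
```

Contact with the floor (19 N). Releasing and rising.

```bash
python3 -m inch '[{"tx":0,"ty":0,"tz":0.0008,"rx":0,"ry":0,"rz":0,"fingers":0},{"tx":0,"ty":0,"tz":0.0008,"rx":0,"ry":0,"rz":0,"fingers":0.45},{"tx":0,"ty":0,"tz":0.0008,"rx":0,"ry":0,"rz":0,"fingers":0.55},{"tx":0,"ty":0,"tz":0.0008,"rx":0,"ry":0,"rz":0,"fingers":0.65},{"tx":0,"ty":0,"tz":0.0008,"rx":0,"ry":0,"rz":0,"fingers":0.65},{"tx":0,"ty":0,"tz":0.0008,"rx":0,"ry":0,"rz":0,"fingers":0.65},{"tx":0,"ty":0,"tz":0.01,"rx":0,"ry":0,"rz":0,"fingers":0.65},{"tx":0,"ty":0,"tz":0.03,"rx":0,"ry":0,"rz":0,"fingers":0.65},{"tx":0,"ty":0,"tz":0.05,"rx":0,"ry":0,"rz":0,"fingers":0.65},{"tx":0,"ty":0,"tz":0.08,"rx":0,"ry":0,"rz":0,"fingers":0.65}]'
python3 -m inch '[{"tx":0,"ty":0,"tz":0.04,"rx":0,"ry":0,"rz":0,"fingers":0.65},{"tx":-0.01,"ty":0.03,"tz":0.07,"rx":0,"ry":0,"rz":0,"fingers":0.65},{"tx":-0.02,"ty":0.07,"tz":0.09,"rx":0,"ry":0,"rz":0,"fingers":0.65},{"tx":-0.03,"ty":0.11,"tz":0.1,"rx":0,"ry":0,"rz":0,"fingers":0.65},{"tx":-0.04,"ty":0.15,"tz":0.1,"rx":0,"ry":0,"rz":0,"fingers":0.65},{"tx":-0.05,"ty":0.19,"tz":0.1,"rx":0,"ry":0,"rz":0,"fingers":0.65},{"tx":-0.06,"ty":0.23,"tz":0.1,"rx":0,"ry":0,"rz":0,"fingers":0.65},{"tx":-0.07,"ty":0.27,"tz":0.1,"rx":0,"ry":0,"rz":0,"fingers":0.65},{"tx":-0.07,"ty":0.3,"tz":0.1,"rx":0,"ry":0,"rz":0,"fingers":0.65},{"tx":-0.07,"ty":0.3,"tz":0.1,"rx":0,"ry":0,"rz":0,"fingers":0.65}]'
python3 - <<'E'
from h import *
b=save("side","s5");a=save("top","t5")
cv2.imwrite("pics/s5c.png",np.hstack([cv2.resize(b[240:390,280:480],(400,300)),cv2.resize(a[170:290,345:505],(400,300))])[:,:,::-1])
E
```

```text
clock: 10.5
eef_pos: [0.5764, -0.1916, 0.101]
tool_rot: [-0.001, -0.034, 0.999, 0.0]
wrist_force: [1.4, -1.2, 0.6]
opening: 0.0554
finger_force: 0.0
clock: 11.5
eef_pos: [0.5068, 0.1113, 0.2014]
tool_rot: [0.001, -0.035, 0.999, 0.0]
wrist_force: [0.5, -0.4, -0.4]
opening: 0.0554
finger_force: 0.0
```

View pics/s5c.png

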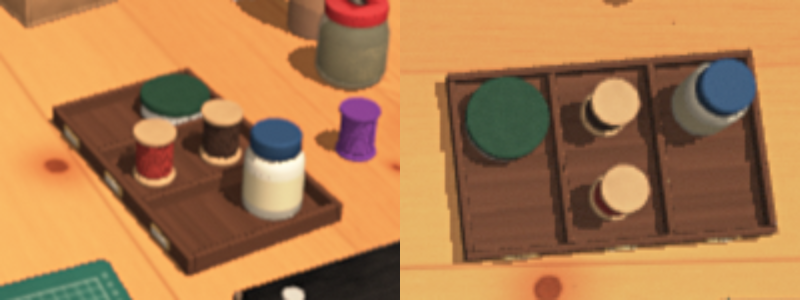

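The red spool stands upright in the front half of the middle compartment (crop (155,155) side, (620,190) top). The brown spool, tin and pot have not moved. Handing in.

```bash
python3 -c "
from bench import arm
print(arm.close_job())"
```

```text
the job is handed in; nothing more can be done
None
```

The red thread spool now stands upright in the front half of the tray's middle compartment, with the brown spool; nothing else in the tray moved, and the job was handed in at about 11.6 s on the robot's clock.

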